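Open the blast gate and start the dust extractor without touching the switch

ROBOT

A 6-joint arm with a two-finger parallel gripper is mounted at the origin on the work surface. World frame = base frame: x ahead of the robot, y to its left, z up, the work surface at z = 0. Lengths are in m, angles in rad, forces in N, time in s.
With the tool pointing down it reaches from about 0.425 to 0.925 m from the base axis. Payload 12.5 kg.
Tool frame: the origin (TCP) lies midway between the tips of the shut fingers; the grasp point (between the pads) lies 19 mm behind it; z points along the fingers, y is the line along which they close (so a half turn about z gives the same grasp; the last joint's range is limited). The gripper opens to 85 mm and grips with 20 to 120 N. Pads are 22 mm wide; open, the fingers measure 114 mm over their backs; the gripper's body (76 mm by 85 mm) begins 54 mm behind the grasp point. The pads swing forward as they close: fully open they stand 13 mm farther back than shut.
Start: joints at [1.203, 0.491, 1.559, -0, 1.092, -0.106], TCP at [0.162, 0.604, 0.231] pointing down, gripper open.
Joint ranges: [-3.1, 3.1], [-0.84, 2.19], [0.05, 2.79], [-1.13, 4.28], [0.06, 2.93], [-2.69, 2.69]. Speed limits (rad/s): [2.22, 2.22, 2.79, 3.14, 3.14, 3.14].

INTERFACE

Orientations are given as a unit quaternion [x, y, z, w].
In Python, from cell import r gives the robot as it stands. Calls block until the motion is done:
- r.move_ptp(position, orientation): joint-space move of the TCP to a pose.
- r.line_to(position, rotation=None, velocity=0.15, max_force=None): straight line of the TCP; rotation=None keeps the orientation; velocity is the mean speed in m/s. With max_force (N) it stops when the force on the tool has changed by that much, and returns True; else False.
- r.move_j(angles): joint-space move.
- r.grip(opening, force=None): opening from 0.0 (shut) to 1.0 (fully open); force is the grip in N (None keeps the last); returns when the fingers have stopped.
- r.wait(seconds).
- r.ik(position, orientation): joint angles nearest the present ones, or None.
- r.read_state(): the state.
- r.read_camera(name): name is "side" or "top" or "wrist"; returns (picture, depth): 384x512x3 uint8, blue, green, red; 384x512 float32, m along the optical axis (not along the pixel's ray), 0 where there is no reading.
- r.camera_info(name): a dict with "fx", "fy", "cx", "cy" (pixels), "R" (3x3) and "t" (3): a world point X has camera coordinates R X + t; the wrist camera has in their place "T_tool_cam" (4x4, takes a point from camera to tool coordinates, whose origin is the TCP and whose axes are the flange's). Camera axes: x right, y down, z forward; pixel columns grow to the right and rows downward; lengths in m; the calibration is good to about 2 mm. A picture is of the moment at which its call begins: read the wrist's pose just before it. camera_info takes no time and is no camera call.
A pose or a line that the arm cannot do raises r.PlanningError and nothing moves.
- r.close_job(): hands the job in; it is judged then, once.
Trained networks look in the newest picture that a camera, given by its name, has taken for a name from the list of things; names that differ only in an ending like _2 or _b are one class to them, and where a whole thing is asked for, a point or a joint stands for the part that bears it (a point fixed in the world has none). Each returns a list of dicts, best first, with "p" (0 to 1); they miss things now and then, are a little off and sometimes report something else, mostly with a low value. They report only what shows in the picture. A call takes as long as a camera call.
- r.masks_of(target, camera): "mask" (384x512 bool, what is visible of it) and "box" ([left, top, right, bottom] in pixels, round what is visible of it).
The state is a dict: "clock": time; "joints": joint angles; "qvel": joint speeds; "joint_torque": joint torques, N m; "position": TCP position; "eef_rot": TCP orientation; "force": force on the tool from outside, world axes, zero at the start; "moment": the same for the moment, N m; "grip_width": opening from 0.0 (shut) to 1.0 (fully open); "gripper_force": force on a finger pad.
Only numpy, scipy, OpenCV 4.12 (cv2) and the standard library are available. Lean on these libraries where they do the work, as an engineer would, in place of code of your own. Each camera call takes 0.05 s, during which the arm holds its last target. There are 200 camera calls.

TASK

Get the bench's dust extraction running: push the orange tab with the fingertips, without gripping it, until the yellow blast gate is fully open. Then point down at the middle of the green touch-free pad from about three centimetres above, for at least two seconds and without touching the panel, and finally draw the hand back a good twenty centimetres from the green pad. Do not go near the green pad before the gate is open, never point at the red or the blue pad, and leave the loose things on the bench where they lie.

Things in the scene. Friction and masses are not known exactly. Their poses are not given: they have to be found in the camera images.
- gate: Grey and aluminium dust port fixed to the bench, 150 mm (own x) by 270 mm (own y), rails 20 mm high; its place and yaw change. Origin: centre of the underside. The plate opens along its own +y, baring a 76 mm round black opening at the -y end. Between the rails (106 mm apart) all but the tab is below 15 mm, save a 20 mm high bar at the +y end
- gate_plate (a joint): Slide of the yellow gate plate in m: about 0 to 0.015 at the start (shut), 0.095 at its end stop (fully open). It moves with a steady friction of about 2.5 N and stays where it is left; counts as open above 0.082
- tab (a point): Middle of the top edge of the upright orange tab on the yellow plate, 68 mm above the bench; it travels with the plate. The tab is 60 mm wide (gate's x), 10 mm thick (gate's y) and stands 54 mm up from the plate. The clear side to push is its outer face, towards the gate's -y. Axes as the gate's
- panel: Grey box with black top, the touch-free switch panel, 250 mm (own x) by 100 mm (own y), 46 mm high, fixed, in another place and yaw each time, with three round pads in a row along its x. Must not be touched. Origin: centre of the underside, on the bench
- green_pad: Green round start pad, 54 mm across, 6 mm thick, flat on the panel; which of the three places it has changes. Origin: centre of its underside, 46 mm above the bench; its top is at 52 mm. Neighbouring pads are 75 mm apart, centre to centre
- red_pad: Red round stop pad, same size as the green one, origin likewise
- blue_pad: Blue round lamp pad, same size as the green one, origin likewise
- pencil: Flat red carpenter's pencil, 165 mm long, 8 mm high, lying beside the panel. Origin: its underside, at the middle. Bystander
- brush: Hand brush with wooden handle, 200 mm long, lying beside the gate, on its own +x side. Origin: its underside. Bystander
- plane: Dark wooden hand plane, 240 by 64 mm, about 120 mm high, beyond the work. Origin: centre of its underside. Bystander
- mug: Blue mug, 80 mm across, 95 mm high. Origin: centre of its underside. Bystander
- glue: White glue bottle with yellow label, 60 mm across, 150 mm high, at the left. Origin: centre of its underside. Bystander
- chisel: Chisel with wooden handle, 262 mm long, 30 mm high, lying near the robot. Origin: its underside, near the middle. Bystander
- hammer: Hammer with wooden handle, lying at the left of the bench. Origin: its underside. Bystander

How it is judged:
On the way, in this order (a step that is already met when the one before it is completed fails the run):
1. the blast gate is pushed fully open (value of joint gate_plate above 0.082 m), for 0.2 s.
2. the hand points at the green pad from just above it for two seconds (horizontal distance between the grasp point and green_pad below 0.025 m and z of the grasp point in the frame of green_pad below 0.095 m), for 2 s.
At the end, for the whole second after the job is handed in: The gate stands open (slide above 82 mm of 95) and at rest, the hand is at least 15 cm from the green pad, and every loose thing is within 3 cm of where it lay (value of joint gate_plate above 0.082 m and velocity of joint gate_plate between -0.01 and 0.01 m/s and distance between the grasp point and green_pad above 0.15 m and distance of each of pencil, brush, plane, mug, glue, chisel, hammer from where it was at the start of the episode below 0.03 m); the robot touches nothing.
It fails at once if the switch panel or a pad is touched (contact force between any of the fingers, the arm and panel above 0.5 N or contact force between any of the fingers, the arm and green_pad above 0.5 N or contact force between any of the fingers, the arm and red_pad above 0.5 N or contact force between any of the fingers, the arm and blue_pad above 0.5 N).
It fails at once if the hand points closely at the red or the blue pad (within 25 mm of its axis, less than about 9 cm up) ((horizontal distance between the grasp point and red_pad below 0.025 m and z of the grasp point in the frame of red_pad below 0.095 m) or (horizontal distance between the grasp point and blue_pad below 0.025 m and z of the grasp point in the frame of blue_pad below 0.095 m)).
It fails at once if the hand points closely at the green pad while the gate is not open ((horizontal distance between the grasp point and green_pad below 0.025 m and z of the grasp point in the frame of green_pad below 0.095 m) and value of joint gate_plate below 0.08 m).
It fails at once if the tab is gripped or rammed (over 40 N) (contact force between the fingers and gate_plate above 40 N).
It fails at once if a loose thing is lifted, carried or shoved more than 3 cm (distance of any of pencil, brush, plane, mug, glue, chisel, hammer from where it was at the start of the episode above 0.03 m).
It also fails if it takes over 48 s, if anything falls off the work surface, if the arm or the gripper's body presses on something with over 40 N, if the wrist force passes 120 N, or if a joint passes its speed limit or range.

## Working session

There is one attempt and no reset: what is moved stays moved. The work goes in short steps, each a Python script; the robot and the scene stay as the last script left them, time stands still between calls to the robot, and variables do not carry over. Pictures are saved under pics/ and viewed, at most 10 in all, crops included, and the job is handed in when it is done.

```bash
mkdir -p pics; ls
cat > h.py <<'E'
import numpy as np, cv2
from cell import r
def cloud(cam, d, T=None):
    c=r.camera_info(cam); v,u=np.indices(d.shape)
    P=np.stack([(u-c["cx"])/c["fx"]*d,(v-c["cy"])/c["fy"]*d,d],-1)
    if T is None:
        W=(P-np.array(c["t"]))@np.array(c["R"])   # R^T (P-t)
    else:
        M=T@np.array(c["T_tool_cam"]); W=P@M[:3,:3].T+M[:3,3]
    W[d<=0]=np.nan
    return W
E
python3 - <<'E'
from h import *
for cam in ("top","side"):
    im,d=r.read_camera(cam); cv2.imwrite(f"pics/{cam}0.png",im)
    W=cloud(cam,d); np.save(cam+".npy",W)
    for n in ("gate","tab","gate_plate","panel","green_pad","red_pad","blue_pad","pencil","brush","plane","mug","glue","chisel","hammer"):
        for m in r.masks_of(n,cam)[:2]:
            p=W[m["mask"]]; p=p[~np.isnan(p[:,0])]
            if len(p): print(cam,n,round(m["p"],2),m["box"],len(p),np.median(p,0).round(3),p.min(0).round(3),p.max(0).round(3))
print(r.read_state()["clock"])
E
```

```text
pics
top gate 0.75 [156.7, 144.9, 241.1, 204.7] 3631 [0.551 0.179 0.014] [ 0.453  0.035 -0.004] [0.648 0.319 0.072]
top tab 0.49 [400.9, 161.2, 439.8, 186.4] 844 [ 0.537 -0.558  0.051] [ 0.493 -0.625 -0.005] [ 0.588 -0.499  0.099]
top gate_plate 0.7 [190.9, 150.5, 233.4, 189.3] 1119 [0.561 0.124 0.014] [0.504 0.061 0.001] [0.624 0.192 0.072]
top panel 0.8 [296.5, 143.0, 342.8, 224.8] 1820 [ 0.51  -0.215  0.045] [ 0.383 -0.296 -0.008] [ 0.645 -0.147  0.056]
top panel 0.38 [66.9, 141.7, 96.3, 223.1] 877 [0.551 0.57  0.023] [ 0.397  0.481 -0.006] [0.663 0.617 0.093]
top green_pad 0.67 [310.0, 177.4, 328.5, 190.8] 205 [ 0.513 -0.222  0.052] [ 0.488 -0.245  0.046] [ 0.539 -0.196  0.058]
top red_pad 0.49 [317.7, 153.0, 333.6, 169.1] 205 [ 0.587 -0.237  0.052] [ 0.562 -0.263  0.046] [ 0.611 -0.214  0.058]
top blue_pad 0.48 [304.7, 200.8, 324.9, 212.9] 208 [ 0.44  -0.206  0.052] [ 0.418 -0.23   0.046] [ 0.466 -0.181  0.058]
top pencil 0.48 [289.8, 154.9, 297.6, 198.2] 91 [ 0.513 -0.144  0.008] [ 0.473 -0.16  -0.006] [ 0.621 -0.13   0.013]
top brush 0.83 [163.7, 129.9, 221.6, 147.7] 518 [0.67
[... 1985 characters left out ...]
] [0.711 0.301 0.025]
side plane 0.91 [303.0, 160.4, 348.9, 216.7] 1291 [ 0.781 -0.056  0.054] [ 0.756 -0.154 -0.003] [0.88  0.139 0.123]
side mug 0.91 [333.5, 313.8, 371.9, 367.1] 1241 [ 0.542 -0.543  0.056] [ 0.49  -0.605 -0.003] [ 0.625 -0.473  0.101]
side glue 0.92 [220.2, 105.1, 240.8, 138.7] 381 [0.619 0.433 0.078] [0.596 0.416 0.002] [0.711 0.605 0.154]
side glue 0.57 [206.7, 154.9, 281.8, 208.1] 2057 [0.55  0.159 0.014] [ 0.452  0.026 -0.005] [0.65  0.317 0.075]
side chisel 0.8 [135.0, 165.5, 171.2, 209.1] 332 [0.229 0.276 0.019] [ 0.19   0.169 -0.003] [0.261 0.429 0.034]
side hammer 0.63 [171.7, 114.1, 222.5, 135.7] 321 [0.521 0.565 0.021] [0.394 0.537 0.   ] [0.656 0.617 0.03 ]
1.5
```

Run:
```python
from h import *
im=cv2.imread("pics/top0.png"); cv2.imwrite("pics/topc.png",cv2.resize(im[70:300,55:450],(790,460),interpolation=2))
for cam in("top","side"):
    W=np.load(cam+".npy"); x,y,z=np.moveaxis(W,-1,0)
    g=(x>.43)&(x<.67)&(y>.02)&(y<.34)
    t=W[g&(z>.03)&(z<.09)]; tt=t[t[:,2]>.058]
    def rect(p): 
        b=cv2.minAreaRect(p[:,:2].astype(np.float32)); return [np.round(q,3) for q in b]
    print(cam,"tab",len(t),t.mean(0).round(3),rect(t),"top",len(tt),tt.mean(0).round(3),rect(tt))
    m=g&(z>.009)&(z<.03)&(x<.655)
    n,l,s,_=cv2.connectedComponentsWithStats(m.astype(np.uint8)); k=1+s[1:,4].argmax()
    print("gate",s[k,4],rect(W[l==k]))
    p=(x>.35)&(x<.7)&(y<-.13)&(y>-.33)&(z>.036)
    print("panel",rect(W[p]))
```

```text
top tab 66 [0.57  0.075 0.065] [array([0.572, 0.076]), array([0.06 , 0.009]), np.float64(11.208)] top 59 [0.571 0.076 0.067] [array([0.572, 0.076]), array([0.059, 0.009]), np.float64(11.208)]
gate 2350 [array([0.552, 0.178]), array([0.151, 0.27 ]), np.float64(11.562)]
panel [array([ 0.514, -0.222]), array([0.101, 0.25 ]), np.float64(77.192)]
side tab 129 [0.569 0.07  0.053] [array([0.571, 0.071]), array([0.06 , 0.014]), np.float64(11.687)] top 51 [0.568 0.071 0.066] [array([0.57 , 0.072]), array([0.058, 0.012]), np.float64(11.687)]
gate 1267 [array([0.55 , 0.175]), array([0.157, 0.275]), np.float64(11.727)]
panel [array([ 0.513, -0.225]), array([0.102, 0.251]), np.float64(77.388)]
```

View pics/topc.png

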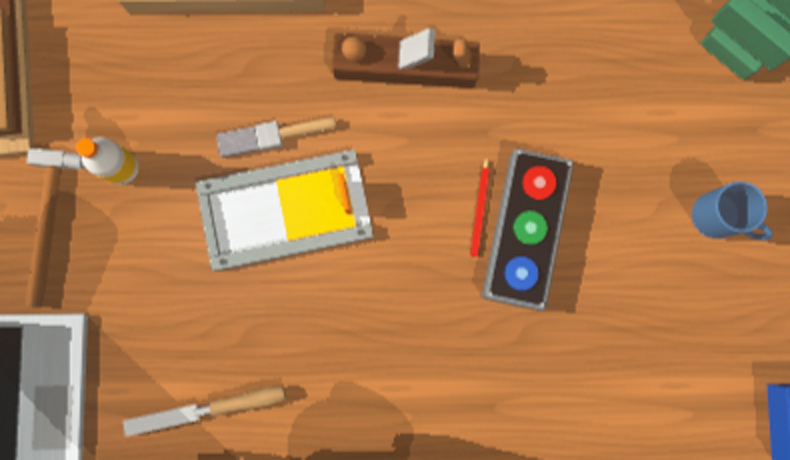

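Run:
```python
from h import *
from scipy.spatial.transform import Rotation as Ro
a=np.radians(11.5); ux=np.array([np.cos(a),np.sin(a),0]); uy=np.array([-np.sin(a),np.cos(a),0])
tab=np.array([0.571,0.0745,0])
best=None
for s in(1,-1):
    q=Ro.from_matrix(np.c_[s*uy,s*ux,[0,0,-1]]).as_quat()
    j=r.ik(tab-.05*uy+[0,0,.2],q); print(s,None if j is None else np.round(j,2))
    if j is not None and (best is None or abs(j[5])<abs(best[1][5])): best=(q,j)
q=best[0]; np.save("q.npy",q)
r.grip(0.0)
P=lambda d,z: tab+d*uy+[0,0,z]
r.move_ptp(P(-.055,.2),q)
print(r.line_to(P(-.055,.036),velocity=.12,max_force=10))
def st(m): 
    s=r.read_state(); p=np.array(s["position"]); print(m,round(s["clock"],2),p.round(4),"d",((p-tab)@uy).round(4),np.round(s["force"],1))
st("low")
print(r.line_to(P(-.018,.036),velocity=.04,max_force=15)); st("contact?")
print(r.line_to(P(.062,.036),velocity=.04,max_force=15)); st("pushed")
print(r.line_to(P(.09,.036),velocity=.015,max_force=10)); st("end")
```

```text
1 [-0.07  0.46  1.7  -0.    0.97 -0.27]
-1 None
False
low 6.33 [0.5823 0.0206 0.0366] d -0.0551 [ 0.3 -0.3  0.4]
False
contact? 7.41 [0.5746 0.0567 0.036 ] d -0.0182 [-0.2 -0.6 -0.5]
False
pushed 9.56 [0.5586 0.1352 0.036 ] d 0.062 [ 0.8 -1.  -0.5]
True
end 10.67 [0.5554 0.1507 0.0359] d 0.0778 [ 0.6 -4.   2.3]
```

Run:
```python
from h import *
a=np.radians(11.5); uy=np.array([-np.sin(a),np.cos(a),0]); tab=np.array([0.571,0.0745,0])
p=np.array(r.read_state()["position"])
r.line_to(p-.03*uy,velocity=.06); r.line_to(p-.03*uy+[0,0,.164],velocity=.15)
r.move_ptp([.54,-.03,.22],np.load("q.npy"))
for cam in("top","side"):
    im,d=r.read_camera(cam); cv2.imwrite(f"pics/{cam}1.png",cv2.resize(im[120:320,130:370],(720,600)))
    W=cloud(cam,d); x,y,z=np.moveaxis(W,-1,0)
    t=W[(x>.43)&(x<.64)&(y>.05)&(y<.34)&(z>.055)&(z<.08)]
    b=cv2.minAreaRect(t[:,:2].astype(np.float32)); print(cam,len(t),np.round(b[0],4),"slid",(np.array(b[0])-tab[:2])@uy[:2])
    for n in ("green_pad","red_pad","blue_pad"):
        for m in r.masks_of(n,cam)[:1]:
            q=W[m["mask"]]; q=q[q[:,2]>.044]; print(n,round(m["p"],2),np.nanmean(q,0).round(4))
print(r.read_state()["clock"])
```

```text
top 66 [0.5535 0.1673] slid 0.09441453683145676
green_pad 0.7 [ 0.5132 -0.2219  0.052 ]
red_pad 0.71 [ 0.5862 -0.2388  0.0524]
blue_pad 0.79 [ 0.442  -0.2052  0.0523]
side 55 [0.5536 0.164 ] slid 0.0911465435073407
green_pad 0.78 [ 0.513  -0.2266  0.0519]
red_pad 0.73 [ 0.5865 -0.2423  0.0526]
blue_pad 0.61 [ 0.4386 -0.2099  0.0521]
13.625
```

View pics/side1.png

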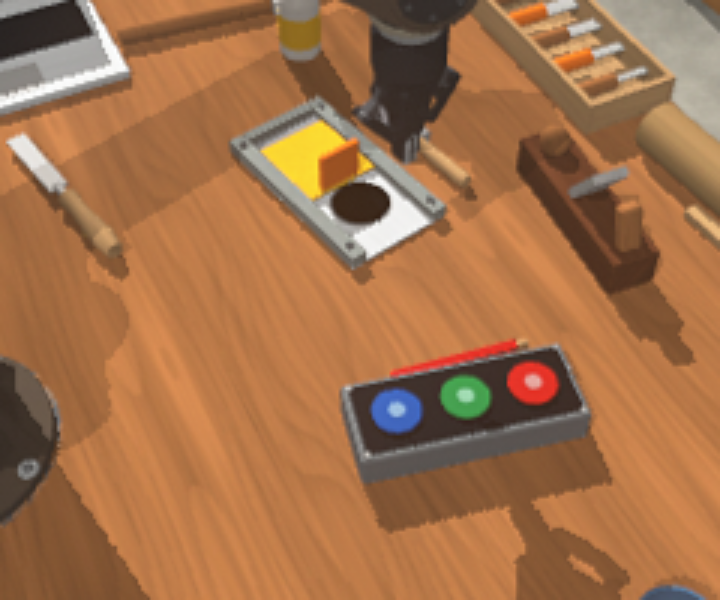

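The picture shows the gate fully open, with the black opening bared at (360,203). The green pad is in the middle of the panel at (466,396). The plate slid about 93 mm and reached its stop. Next I point at the green pad and then retreat.

Run:
```python
from h import *
g=np.array([.513,-.2235,0])
r.move_ptp(g+[0,0,.22],np.load("q.npy"))
r.line_to(g+[0,0,.084],velocity=.08); r.wait(2.6)
s=r.read_state(); print(np.round(s["position"],4),np.round(s["force"],1))
r.line_to(g+[0,0,.26],velocity=.15)
r.line_to([.53,-.04,.29],velocity=.2); r.wait(.5)
W=cloud("top",r.read_camera("top")[1]); im,d=r.read_camera("side"); cv2.imwrite("pics/side2.png",cv2.resize(im[120:320,130:370],(720,600)))
s=r.read_state(); print(np.round(s["position"],4),s["clock"],np.abs(s["qvel"]).max())
W=cloud("side",d); x,y,z=np.moveaxis(W,-1,0)
t=W[(x>.43)&(x<.64)&(y>.05)&(y<.34)&(z>.055)&(z<.08)]; print(t.mean(0))
r.close_job()
```

```text
[ 0.513  -0.2235  0.084 ] [ 0.2 -0.4  0.4]
[ 0.53   -0.0401  0.29  ] 21.8833 0.0016354632518196736
[0.55089155 0.16153925 0.06441632]
the job is handed in; nothing more can be done
```

The job is handed in at about 22 s: the gate is open at its end stop (about 93 mm measured), the hand pointed at the green pad from 3 cm above for 2.6 s with no sign of contact, and then drew back about 30 cm; I did not re-measure the loose things afterwards.

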